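Lock the lid collar of the bead tumbler

TASK

Lock the cast bead tumbler for its next run: turn its brass lid collar clockwise (seen from above) by the red peg until the peg lines up with the white locked mark on the housing, no short stop and no overshoot, then let go. Leave the closing ring of the pewter bead pot as it is.

Things in the scene. Friction and masses are not known exactly. Their poses are not given: they have to be found in the camera images.
- tumbler: Bead tumbler: dark cast round housing, fixed; deck 212 mm across, top at z 130 mm. Origin: on the collar's vertical axis at cart-top height (z 0). White locked mark: block on the deck, towards the body's -x, 82 to 104 mm from the axis, 14 mm wide, top at z 152. Crank sticks out to 165 mm towards +x, below z 136. Flat fixed lid inside the collar, top at z 151.
- collar (a joint): Angle (rad) of the tumbler's brass lock collar: flat ring, 76 mm outer radius, top at z 148 mm. Grows clockwise seen from above; at 1.5 the peg stands exactly at the white mark. Stops at 0 (open) and 2.1 (past the mark, open again). Starts at 0.3 to 0.8. No spring or detent: friction holds it where it is left; 3 to 5 N at the peg moves it.
- collar_peg (a point): Red upright round peg on the brass collar, by which it is turned: 16 mm diameter, 65 mm from the collar axis, standing from z 148 to 198 mm above the cart top, rigid with the collar. This point: on the peg's centre line at z 178, a good height to grip. A red pointer strip at its foot points outwards along the radius, to 81 mm from the axis.
- pot_peg (a point): Black peg (12 mm diameter, 30 mm tall, top at z 137 mm) on the grey closing ring of the pewter bead pot, a fixed round lidded grey pot of 64 mm radius. Point on the peg's centre line 14 mm below its top, 47 mm from the pot's axis. The ring turns easily; leave it as it is.

How it is judged:
By the outcome, as a careful person would: the job done as asked, in the order asked, and still so for the second after the job is handed in, with the robot touching nothing.
It also fails if it takes over 32 s, if anything falls off the work surface, if the arm or the gripper's body presses on something with over 40 N, if the wrist force passes 120 N, or if a joint passes its speed limit or range.

ROBOT

A 6-joint arm with a two-finger parallel gripper is mounted at the origin on the work surface. World frame = base frame: x ahead of the robot, y to its left, z up, the work surface at z = 0. Lengths are in m, angles in rad, forces in N, time in s.
With the tool pointing down it reaches from about 0.275 to 0.725 m from the base axis. Payload 5.6 kg.
Tool frame: the origin (TCP) lies on the centre line of the jaws, within the pads' length; the fingertips stand arm.tip_reach ahead of it and the grasp point (between the pads) lies 8 mm behind it (arm.tip_reach is the distance from the TCP to the fingertips, in m); z points along the fingers, y is the line along which they close (so a half turn about z gives the same grasp; the last joint's range is limited). The gripper opens to 85 mm and grips with 20 to 120 N. Pads are 22 mm wide; open, the fingers measure 114 mm over their backs; the gripper's body (76 mm by 85 mm) begins 54 mm behind the grasp point. The pads swing forward as they close: fully open they stand 13 mm farther back than shut.
Start: joints at [-0.858, 0.255, 0.108, 0, -1.424, -0.285], TCP at [0.228, -0.5, 0.242] pointing down, gripper open.
Joint ranges: [-2.95, 2.95], [-1.21, 1.97], [-1.09, 1.5], [-2.87, 1.71], [-2.94, -0.07], [-3.05, 3.05]. Speed limits (rad/s): [2.57, 2.57, 3.14, 3.14, 3.14, 3.14].

INTERFACE

Orientations are given as a unit quaternion [x, y, z, w].
In Python, from plant import arm gives the robot as it stands. The module is installed in compiled form; this text tells all that it offers.
- The arm moves only by the tool send_rows, never from a script. Its argument "deltas" is a list of rows, each an object with "fingers": the finger opening in m, from 0 to 0.0854; "translation": the shift along the tool's x, y, z in m, a list of three; "twist": the turn, a rotation vector about the tool's x, y, z in rad, a list of three. A call has 1 to 10 rows; each row is the pose to reach, as a shift and turn from the pose commanded when the call began, along the tool's axes at that moment; what a row does not reach only later rows make up. A row lasts 1/8 s, in which the tool goes at most 62.5 mm and 10.7 degrees, less where a joint would pass 70% of its speed; a pose out of reach is approached as far as the arm can. A call with a gripper value outside its range is refused whole. The fingers move at their own pace and stop on an object; the grip force is fixed at half the most. Time passes only in rows, so rows that repeat a pose let the fingers close. It gives the time, the measured TCP pose, the force, the opening and the grip force at its end, in the units of the state.
- arm.get_state(): the state, without advancing time (a new reading comes with each control period).
- arm.read_camera(name): name is "side" or "top"; returns the picture (420x560x3 uint8, red, green, blue); there is no depth.
- arm.camera_params(name): a dict with "fx", "fy", "cx", "cy" (pixels), "T" (4x4, takes a point from camera to world coordinates). Camera axes: x right, y up, looking along -z (the intrinsics and any distortion apply to the point x, -y, -z); pixel columns grow to the right and rows downward; lengths in m; the calibration is good to about 2 mm. A picture is of the moment at which its call begins. camera_params takes no time and is no camera call.
- arm.hand_in(): hands the job in; it is judged then, once.
The state is a dict: "t": time; "joint_positions": joint angles; "dq": joint speeds; "tau": joint torques, N m; "tool_pos": TCP position; "ee_rot": TCP orientation; "wrist_force": force on the tool from outside, world axes, zero at the start; "torque": the same for the moment, N m; "opening": finger opening in m; "finger_force": force on a finger pad.
Only numpy, scipy, OpenCV 4.12 (cv2) and the standard library are available. Lean on these libraries where they do the work, as an engineer would, in place of code of your own. Each camera call takes 0.05 s, during which the arm holds its last target. There are 200 camera calls.

## Working session

There is one attempt and no reset: what is moved stays moved. The work goes in short steps, Python scripts to look and compute and a tool call to move; the robot and the scene stay as the last step left them, time stands still between calls to the robot, and variables do not carry over. Pictures are saved under pics/ and viewed, at most 10 in all, crops included, and the job is handed in when it is done.

Besides the shell and the picture viewer there is one more tool, called after ">>>" in YAML: its name, and indented under it one key for each argument. send_rows: Moves the arm, as the interface text tells. Its arguments: {"type":"object","properties":{"deltas":{"type":"array","items":{"type":"object","properties":{"fingers":{"type":"number"},"translation":{"type":"array","items":{"type":"number"}},"twist":{"type":"array","items":{"type":"number"}}}}}},"required":["deltas"]}

```bash
mkdir -p pics
python3 - <<'E'
from plant import arm
import cv2
for n in("top","side"):
    cv2.imwrite(f"pics/{n}0.png",arm.read_camera(n)[:,:,::-1]); print(arm.camera_params(n))
print(arm.get_state(),arm.tip_reach)
E
```

```text
{'fx': 413.7605900463348, 'fy': 413.7605900463348, 'cx': 281.80437371702527, 'cy': 209.16034904080664, 'T': array([[ 0.0231496 ,  0.99544433, -0.09249156,  0.4832144 ],
       [-0.99936029,  0.02051908, -0.02929126, -0.03921773],
       [-0.02725998,  0.09311047,  0.99528254,  0.8876857 ],
       [ 0.        ,  0.        ,  0.        ,  1.        ]])}
{'fx': 444.54825746971477, 'fy': 444.54825746971477, 'cx': 277.98919440635575, 'cy': 219.62353264096316, 'T': array([[-0.98314102,  0.1442176 , -0.1124056 ,  0.46038846],
       [-0.18187115, -0.70779177,  0.68260801,  0.50221112],
       [ 0.01888433,  0.69154327,  0.72208814,  0.68906816],
       [ 0.        ,  0.        ,  0.        ,  1.        ]])}
{'t': 0.1, 'joint_positions': array([-8.58392649e-01,  2.55678101e-01,  1.07154896e-01, -3.93979224e-04,
       -1.42388571e+00, -2.84569525e-01]), 'dq': array([-0.00037515,  0.00074455,  0.0052758 , -0.00049356, -0.00088888,
        0.00040032]), 'tau': array([-1.19045213e-03, -3.87603450e+01,  2.38476098e+01,  5.37787557e+00,
       -3.79560166e-03,  4.24029042e-05]), 'tool_pos': array([ 0.22805639, -0.50004166,  0.24150393]), 'ee_rot': array([-2.12260908e-01,  9.77212678e-01,  8.01327543e-04, -2.14353095e-04]), 'wrist_force': array([ 0.1366121 , -0.776716  ,  0.44645354]), 'torque': array([-0.01379142,  0.03512606,  0.0110424 ]), 'finger_force': 0.0, 'opening': 0.08557957823019607} 0.011
```

View pics/top0.png

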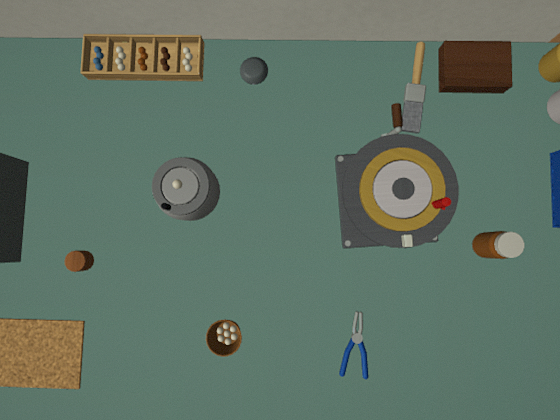

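View pics/side0.png

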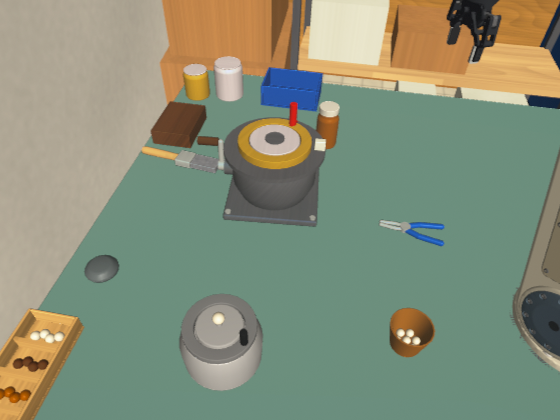

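The top view shows the tumbler's brass ring around (402,189), the red peg around (441,203) and the white mark at (407,241). The pewter pot is well to the left at (185,188). The side view shows the peg at (293,113) and the mark at (320,145).

```bash
cat > h.py <<'E'
from plant import arm
import cv2, numpy as np
P={n:arm.camera_params(n) for n in("top","side")}
def ray(n,uv):
    p=P[n];uv=np.atleast_2d(uv).astype(float)
    d=np.c_[(uv[:,0]-p['cx'])/p['fx'],-(uv[:,1]-p['cy'])/p['fy'],-np.ones(len(uv))]@p['T'][:3,:3].T
    return p['T'][:3,3],d
def onz(n,uv,z):
    o,d=ray(n,uv); return o+d*((z-o[2])/d[:,2])[:,None]
def masks(n):
    im=arm.read_camera(n); h=cv2.cvtColor(im,cv2.COLOR_RGB2HSV); H,S,V=[h[...,i].astype(int) for i in range(3)]
    box=np.zeros(H.shape,bool)
    if n=="top": box[130:255,330:462]=1
    else: box[95:225,215:330]=1
    if n=="side": red_box=box
    return im,{'red':box&((H<6)|(H>172))&(S>150)&(V>70),'brass':box&(H>15)&(H<32)&(S>110)&(V>80),'white':box&(S<60)&(V>170)}
def circ(X):
    A=np.c_[2*X[:,:2],np.ones(len(X))]; s=np.linalg.lstsq(A,(X[:,:2]**2).sum(1),rcond=None)[0]
    return s[:2],np.sqrt(s[2]+s[0]**2+s[1]**2)
E
python3 - <<'E'
from h import *
for n in("top","side"):
    im,m=masks(n)
    b=m['brass'].astype(np.uint8); cs,_=cv2.findContours(b,0,1); c=max(cs,key=cv2.contourArea)
    hull=cv2.convexHull(c)[:,0]
    e=cv2.fitEllipse(c[:,0] if n=="top" else hull)
    print(n,'brass ellipse',e, 'circle',circ(onz(n,hull,.148)), onz(n,e[0],.148))
    for k in('red','white'):
        cs,_=cv2.findContours(m[k].astype(np.uint8),0,1)
        for c in cs:
            if cv2.contourArea(c)<15: continue
            p=c[:,0]; mo=cv2.moments(c); print(k,cv2.contourArea(c),p.min(0),p.max(0),(mo['m10']/mo['m00'],mo['m01']/mo['m00']), onz(n,[[mo['m10']/mo['m00'],mo['m01']/mo['m00']]],.152)[0])
    x0,y0,x1,y1=(330,125,470,255) if n=="top" else (210,90,340,190)
    cv2.imwrite(f'pics/{n}1.png',cv2.resize(im[y0:y1,x0:x1,::-1],None,fx=5,fy=4.6 if n=="top" else 5,interpolation=0)[:600])
E
```

```text
top brass ellipse ((401.09429931640625, 188.8015899658203), (82.66201782226562, 84.19824981689453), 55.36952209472656) circle (array([ 0.59313628, -0.23117856]), np.float64(0.07603540476372417)) [[ 0.59295371 -0.23019942  0.148     ]]
red 129.0 [432 197] [450 209] (441.7777777777777, 202.84754521963822) [ 0.56864111 -0.30054624  0.152     ]
white 59.5 [404 235] [411 246] (407.6162464985994, 240.18207282913164) [ 0.50133961 -0.24023543  0.152     ]
side brass ellipse ((274.2572021484375, 143.05389404296875), (51.235591888427734, 75.48381042480469), 91.1315689086914) circle (array([ 0.59235772, -0.22381223]), np.float64(0.08111575276323187)) [[ 0.59091505 -0.21814849  0.148     ]]
red 130.5 [290 102] [297 125] (292.948914431673, 113.36653895274584) [ 0.57027517 -0.32624755  0.152     ]
white 61.0 [218 140] [223 167] (220.61475409836066, 156.65573770491804) [ 0.68300797 -0.14870233  0.152     ]
white 96.5 [314 139] [325 150] (319.6459412780656, 144.34024179620033) [ 0.50018955 -0.22744621  0.152     ]
white 1146.0 [250 125] [299 154] (274.4447353112274, 139.6352530541012) [ 0.59172816 -0.22415237  0.152     ]
white 104.5 [320 101] [329 116] (325.32535885167465, 108.00159489633174) [ 0.50356619 -0.36239976  0.152     ]
white 89.0 [219  95] [240 100] (229.23595505617976, 97.2247191011236) [ 0.72193592 -0.36065351  0.152     ]
```

View pics/top1.png

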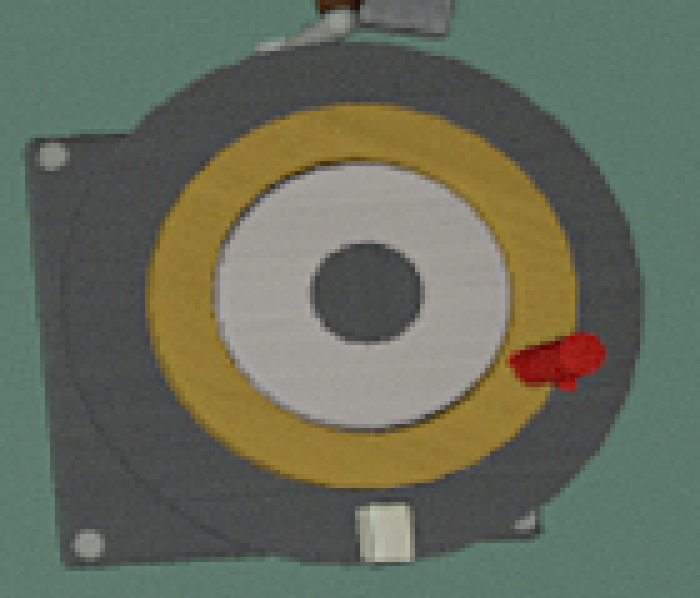

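The crop confirms the layout. The peg top is at about (446.6,201.7), and the pointer strip runs along the radius. The top face of the white mark is centred near (408.5,240.7).

Run:
```python
from h import *
C=np.array([.5931,-.2308])
def show(k,X): d=X[:2]-C; print(k,X.round(4),'r',np.hypot(*d).round(4),'ang',(np.degrees(np.arctan2(d[1],d[0]))%360).round(1))
show('peg top z.198 top',onz('top',[446.6,201.7],.198)[0])
show('peg top side',onz('side',[293.2,104],.198)[0])
show('peg foot side',onz('side',[293,124.5],.152)[0])
show('mark top',onz('top',[408.5,240.7],.152)[0])
im,m=masks('top')
g=(cv2.cvtColor(im,cv2.COLOR_RGB2HSV)); lid=np.zeros(g.shape[:2],np.uint8); lid[155:222,370:436]=((g[155:222,370:436,1]<50)&(g[155:222,370:436,2]>110))
c=max(cv2.findContours(lid,0,1)[0],key=cv2.contourArea); print('lid',circ(onz('top',c[:,0],.151)))
# deck outline, dark grey disc
print('bolts angle', np.degrees(np.arctan2(*np.diff(onz('top',[[330+52/5,125+155/4.6],[330+89/5,125+545/4.6]],.02),axis=0)[0][[1,0]]))%360)
s=arm.get_state()
from scipy.spatial.transform import Rotation as R
print(R.from_quat(s['ee_rot']).as_matrix().round(4), R.from_quat(s['ee_rot']).inv().apply(np.array([.5685,-.2925,.25])-s['tool_pos']))
```

```text
peg top z.198 top [ 0.5654 -0.2921  0.198 ] r 0.0673 ang 245.7
peg top side [ 0.5658 -0.2893  0.198 ] r 0.0645 ang 245.0
peg foot side [ 0.5635 -0.2846  0.152 ] r 0.0615 ang 241.2
mark top [ 0.5005 -0.2418  0.152 ] r 0.0933 ang 186.8
lid (array([ 0.59275763, -0.23074836]), np.float64(0.051212170349918415))
bolts angle 185.46977701833572
[[-9.099e-01 -4.148e-01 -4.000e-04]
 [-4.148e-01  9.099e-01  8.000e-04]
 [ 1.000e-04  9.000e-04 -1.000e+00]] [-0.39590059  0.04782611 -0.00810571]
```

>>> send_rows:
  deltas:
    - {"fingers": 0.085, "translation": [-0.05, 0.006, -0.01], "twist": [0, 0, -0.1]}
    - {"fingers": 0.085, "translation": [-0.1, 0.012, -0.01], "twist": [0, 0, -0.2]}
    - {"fingers": 0.085, "translation": [-0.15, 0.019, -0.01], "twist": [0, 0, -0.3]}
    - {"fingers": 0.085, "translation": [-0.2, 0.025, -0.01], "twist": [0, 0, -0.4]}
    - {"fingers": 0.085, "translation": [-0.25, 0.031, -0.01], "twist": [0, 0, -0.5]}
    - {"fingers": 0.07, "translation": [-0.3, 0.037, -0.01], "twist": [0, 0, -0.6]}
    - {"fingers": 0.06, "translation": [-0.35, 0.044, -0.01], "twist": [0, 0, -0.7]}
    - {"fingers": 0.06, "translation": [-0.396, 0.05, -0.01], "twist": [0, 0, -0.742]}
    - {"fingers": 0.06, "translation": [-0.396, 0.05, -0.01], "twist": [0, 0, -0.742]}
    - {"fingers": 0.06, "translation": [-0.396, 0.05, -0.01], "twist": [0, 0, -0.742]}

```text
t: 1.5
tool_pos: [0.5677, -0.2906, 0.252]
ee_rot: [-0.552, 0.834, 0.0, -0.0]
wrist_force: [-0.9, 0.2, 0.8]
opening: 0.0601
finger_force: 0.0
```

Run:
```python
from h import *
s=arm.get_state(); print(s['tool_pos'],s['ee_rot'],s['opening'],s['joint_positions'])
a=arm.read_camera('side')[20:190,190:390,::-1]
cv2.imwrite('pics/s2.png',cv2.resize(a,None,fx=3.5,fy=3.5,interpolation=2))
def proj(n,X):
    p=P[n];c=p['T'][:3,:3].T@(np.array(X)-p['T'][:3,3]);return p['cx']-p['fx']*c[0]/c[2],p['cy']+p['fy']*c[1]/c[2]
t=s['tool_pos']; print('tcp-tip px crop',[(np.array(proj('side',t-[0,0,k]))-[190,20])*3.5 for k in(0,.011)])
```

```text
[ 0.56766022 -0.29060122  0.2519796 ] [-5.52181812e-01  8.33723640e-01  2.07313595e-04 -3.09644668e-04] 0.06009069624609866 [-2.28508319e-01  4.33203311e-01  3.88910586e-01  1.65350749e-04
 -1.52723034e+00 -1.72337326e-01]
tcp-tip px crop [array([362.53106191, 207.38293707]), array([361.66809594, 225.33259494])]
```

View pics/s2.png

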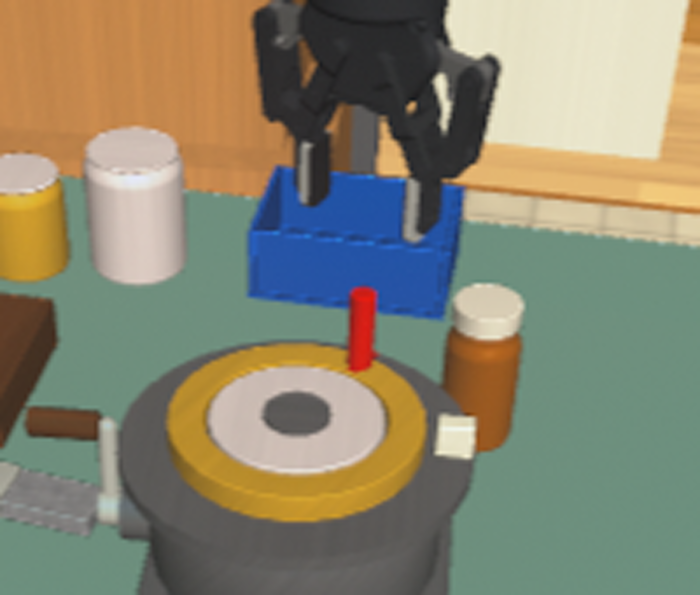

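The fingertips at (313,200) and (420,238) straddle the peg's line at (362,290), so I descend and grip.

>>> send_rows:
  deltas:
    - {"fingers": 0.06, "translation": [0, 0, 0.03], "twist": [0, 0, 0]}
    - {"fingers": 0.06, "translation": [0, 0, 0.06], "twist": [0, 0, 0]}
    - {"fingers": 0.06, "translation": [0, 0, 0.082], "twist": [0, 0, 0]}
    - {"fingers": 0.06, "translation": [0, 0, 0.082], "twist": [0, 0, 0]}
    - {"fingers": 0.03, "translation": [0, 0, 0.082], "twist": [0, 0, 0]}
    - {"fingers": 0.01, "translation": [0, 0, 0.082], "twist": [0, 0, 0]}
    - {"fingers": 0.01, "translation": [0, 0, 0.082], "twist": [0, 0, 0]}
    - {"fingers": 0.01, "translation": [0, 0, 0.082], "twist": [0, 0, 0]}
    - {"fingers": 0.01, "translation": [0, 0, 0.082], "twist": [0, 0, 0]}

```text
t: 2.68
tool_pos: [0.5681, -0.291, 0.1717]
ee_rot: [-0.552, 0.834, -0.001, 0.0]
wrist_force: [-0.8, 0.8, 6.0]
opening: 0.0145
finger_force: 58.4
```

>>> send_rows:
  deltas:
    - {"fingers": 0.01, "translation": [-0.0006, 0.0085, 0], "twist": [0, 0, 0.131]}
    - {"fingers": 0.01, "translation": [-0.0022, 0.0168, 0], "twist": [0, 0, 0.262]}
    - {"fingers": 0.01, "translation": [-0.0049, 0.0249, 0], "twist": [0, 0, 0.393]}
    - {"fingers": 0.01, "translation": [-0.0087, 0.0325, 0], "twist": [0, 0, 0.524]}
    - {"fingers": 0.01, "translation": [-0.0134, 0.0396, 0], "twist": [0, 0, 0.654]}
    - {"fingers": 0.01, "translation": [-0.019, 0.046, 0], "twist": [0, 0, 0.785]}
    - {"fingers": 0.01, "translation": [-0.0254, 0.0516, 0], "twist": [0, 0, 0.916]}
    - {"fingers": 0.01, "translation": [-0.0325, 0.0563, 0], "twist": [0, 0, 1.047]}
    - {"fingers": 0.01, "translation": [-0.0325, 0.0563, 0], "twist": [0, 0, 1.047]}

```text
t: 3.8
tool_pos: [0.5317, -0.2384, 0.1718]
ee_rot: [-0.061, 0.998, -0.001, 0.004]
wrist_force: [6.9, 0.3, 2.3]
opening: 0.0145
finger_force: 58.8
```

Run:
```python
from h import *
s=arm.get_state(); print(s['tool_pos'],s['ee_rot'],s['opening'],s['wrist_force'])
d=s['tool_pos'][:2]-[.5929,-.2308]; print(np.hypot(*d),np.degrees(np.arctan2(d[1],d[0]))%360)
a=arm.read_camera('side')[90:190,220:350,::-1]
cv2.imwrite('pics/s3.png',cv2.resize(a,None,fx=6,fy=6,interpolation=2))
```

```text
[ 0.53168387 -0.23842812  0.17176896] [-6.10519852e-02  9.98127547e-01 -7.55131985e-04  3.67208786e-03] 0.014463892408591087 [6.89791337 0.29351545 2.30925149]
0.06168956724987067 187.10299666438917
```

View pics/s3.png

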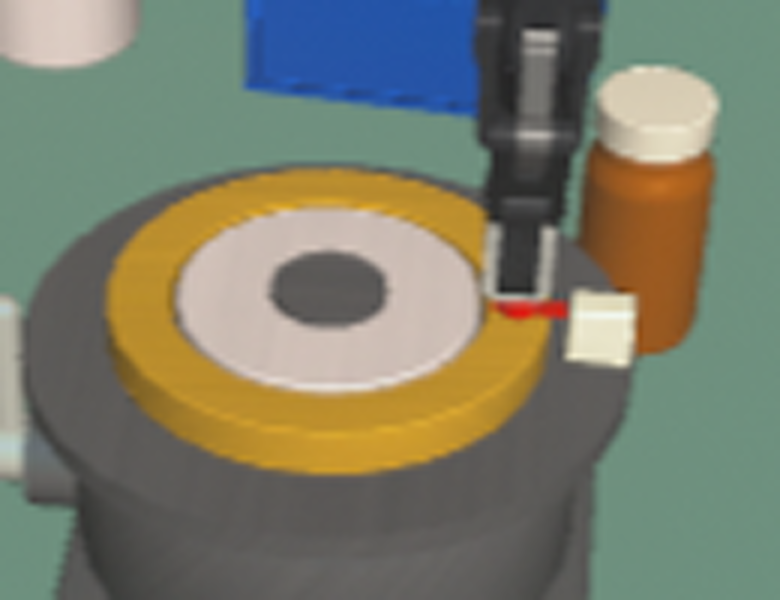

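The pointer strip at about (545,310) nearly meets the mark block at (600,330). I release, back off, and measure with a clear view.

>>> send_rows:
  deltas:
    - {"fingers": 0.05, "translation": [0, 0, 0], "twist": [0, 0, 0]}
    - {"fingers": 0.05, "translation": [0, 0, 0], "twist": [0, 0, 0]}
    - {"fingers": 0.05, "translation": [0, 0, 0], "twist": [0, 0, 0]}
    - {"fingers": 0.05, "translation": [0, 0, -0.04], "twist": [0, 0, 0]}
    - {"fingers": 0.05, "translation": [0, 0, -0.08], "twist": [0, 0, 0]}
    - {"fingers": 0.05, "translation": [0.05, 0, -0.08], "twist": [0, 0, 0]}
    - {"fingers": 0.05, "translation": [0.1, 0, -0.08], "twist": [0, 0, 0]}
    - {"fingers": 0.05, "translation": [0.15, 0, -0.08], "twist": [0, 0, 0]}
    - {"fingers": 0.05, "translation": [0.15, 0, -0.08], "twist": [0, 0, 0]}
    - {"fingers": 0.05, "translation": [0.15, 0, -0.08], "twist": [0, 0, 0]}

```text
t: 5.1
tool_pos: [0.3798, -0.2572, 0.2505]
ee_rot: [-0.061, 0.998, -0.0, 0.0]
wrist_force: [0.1, 0.1, -0.1]
opening: 0.05
finger_force: 0.0
```

Run:
```python
from h import *
s=arm.get_state(); print(s['tool_pos'],s['ee_rot'],s['opening'])
t=np.vstack([np.mean([arm.read_camera('top') for _ in range(4)],0)])[165:260,365:465,::-1]
a=np.mean([arm.read_camera('side') for _ in range(4)],0)[95:170,260:340,::-1]
t=cv2.resize(t.astype('uint8'),(600,570),interpolation=2); a=cv2.resize(a.astype('uint8'),(800,570)[:1]+(600,) if 0 else (608,570),interpolation=2)
cv2.imwrite('pics/t4.png',t); cv2.imwrite('pics/s4.png',a)  # top x6 from (365,165); side x7.6 from (260,95)
```

```text
[ 0.37978489 -0.25718536  0.2504912 ] [-6.11892054e-02  9.98126137e-01 -6.42906731e-05  3.03829232e-04] 0.050040920867374175
```

View pics/t4.png

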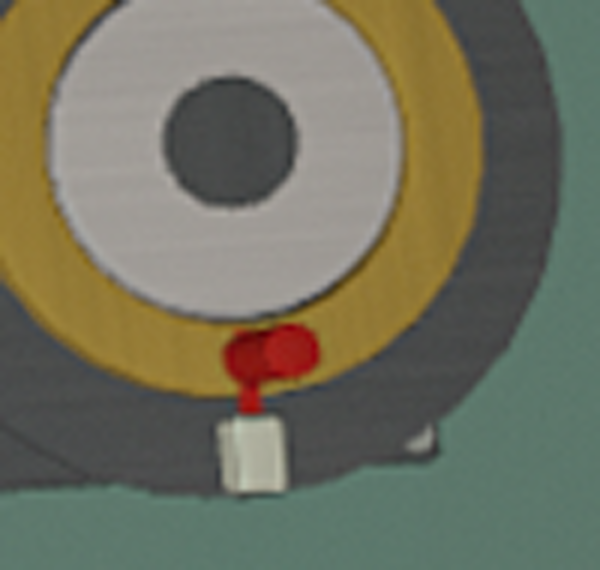

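View pics/s4.png

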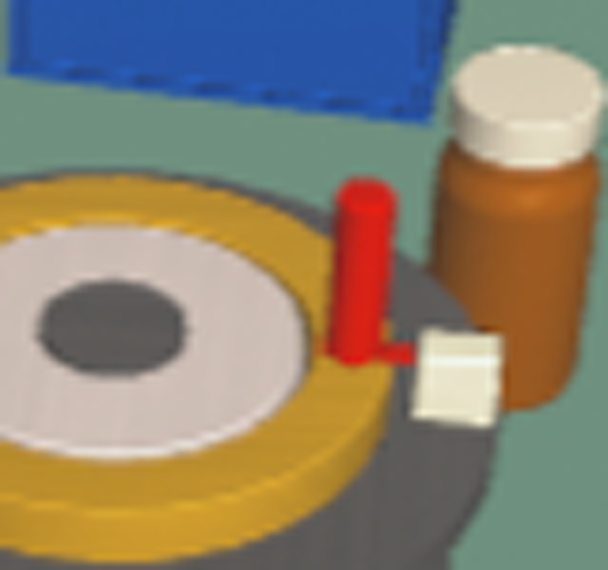

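The top view shows the peg's top at (291,350), the pointer tip at (250,410) and the right edge of the mark's top face at x≈286. In the side view the strip at (395,353) meets the mark close to its middle. Next I work this out in numbers.

Run:
```python
from h import *
im=np.mean([arm.read_camera('top') for _ in range(4)],0); sd=np.mean([arm.read_camera('side') for _ in range(4)],0)
def lidfit(im,n):
    g=cv2.cvtColor(im.astype('uint8'),cv2.COLOR_RGB2HSV)
    m=((g[...,1]<60)&(g[...,2]>110)).astype(np.uint8); c0=(400,189) if n=='top' else (275,140)
    cs=[c for c in cv2.findContours(m,0,1)[0] if cv2.contourArea(c)>800 and cv2.pointPolygonTest(c,c0,False)!=-2]
    c=min(cs,key=lambda c:np.hypot(*(c[:,0].mean(0)-c0))); return circ(onz(n,cv2.convexHull(c)[:,0],.151))
C={}
for n,i in(('top',im),('side',sd)): C[n],r=lidfit(i,n); print(n,C[n],r)
def show(n,k,uv,z):
    X=onz(n,uv,z)[0]; d=X[:2]-C[n]; print(n,k,X.round(4),'r',np.hypot(*d).round(4),'ang',(np.degrees(np.arctan2(d[1],d[0]))%360).round(2))
tp=lambda u,v:[365+(u+.5)/6-.5,165+(v+.5)/6-.5]
sp=lambda u,v:[260+(u+.5)/7.6-.5,95+(v+.5)/7.6-.5]
show('top','peg top',tp(292,349),.198); show('top','peg foot',tp(248,357),.150); show('top','pointer',tp(250,408),.150)
show('top','mark R edge in',tp(284,420),.152); show('top','mark R edge out',tp(287,490),.152)
show('side','peg top',sp(367,190),.198); show('side','pointer root',sp(385,353),.150);show('side','pointer tip',sp(412,355),.150)
for k,u,v in(('far in',420,331),('far out',503,335),('near out',499,362),('near in',416,356)): show('side','mark '+k,sp(u,v),.152)
# rows of numbers: subpixel edges along image rows in the top view
print('red-green rows'); 
for v in(232,233): print(v,(im[v,400:414,0]-im[v,400:414,1]).round().astype(int))
print('grey rows')
for v in(237,240,243,245): print(v,im[v,398:416,1].round().astype(int))
```

```text
top [ 0.59276242 -0.23080291] 0.051850309696598096
side [ 0.59217766 -0.22726026] 0.05147506834049778
top peg top [ 0.5292 -0.2371  0.198 ] r 0.0639 ang 185.62
top peg foot [ 0.5298 -0.2379  0.15  ] r 0.0634 ang 186.46
top pointer [ 0.5147 -0.2385  0.15  ] r 0.0784 ang 185.6
top mark R edge in [ 0.5113 -0.2478  0.152 ] r 0.0832 ang 191.79
top mark R edge out [ 0.4909 -0.2485  0.152 ] r 0.1034 ang 189.88
side peg top [ 0.5289 -0.2399  0.198 ] r 0.0646 ang 191.32
side pointer root [ 0.5204 -0.2373  0.15  ] r 0.0725 ang 187.97
side pointer tip [ 0.5132 -0.2379  0.15  ] r 0.0797 ang 187.69
side mark far in [ 0.5123 -0.2463  0.152 ] r 0.0821 ang 193.38
side mark far out [ 0.4903 -0.2491  0.152 ] r 0.1042 ang 192.1
side mark near out [ 0.49   -0.2369  0.152 ] r 0.1026 ang 185.38
side mark near in [ 0.5119 -0.235   0.152 ] r 0.0806 ang 185.48
red-green rows
232 [ -4  -5  -6 -12  34 119 136 141  73   4  -7  -4  -2  -2]
233 [ -2  -1  -2  -8  23  99 118 118  74  12  -5  -2  -2  -3]
grey rows
237 [ 78  74  70 122 154 155 186 183 176 176 175 173 175 162 104  70  77  78]
240 [ 77  77  72 101 152 157 169 181 179 176 173 173 171 178 116  66  74  75]
243 [ 81  80  77  64 148 160 151 184 181 174 172 171 172 184 131  71  76  74]
245 [ 76  75  73  66 138 160 154 194 186 178 178 175 178 183 134  77  74  80]
```

The pointer is roughly 0.8° past the mark centre in both views. I re-grip and nudge it back about 1 mm.

>>> send_rows:
  deltas:
    - {"fingers": 0.05, "translation": [-0.05, -0.001, 0], "twist": [0, 0, -0.014]}
    - {"fingers": 0.05, "translation": [-0.1, -0.001, 0], "twist": [0, 0, -0.014]}
    - {"fingers": 0.05, "translation": [-0.15, -0.001, 0], "twist": [0, 0, -0.014]}
    - {"fingers": 0.05, "translation": [-0.15, -0.001, 0], "twist": [0, 0, -0.014]}
    - {"fingers": 0.05, "translation": [-0.15, -0.001, 0.04], "twist": [0, 0, -0.014]}
    - {"fingers": 0.05, "translation": [-0.15, -0.001, 0.08], "twist": [0, 0, -0.014]}
    - {"fingers": 0.05, "translation": [-0.15, -0.001, 0.08], "twist": [0, 0, -0.014]}
    - {"fingers": 0.01, "translation": [-0.15, -0.001, 0.08], "twist": [0, 0, -0.014]}
    - {"fingers": 0.01, "translation": [-0.15, -0.001, 0.08], "twist": [0, 0, -0.014]}
    - {"fingers": 0.01, "translation": [-0.15, -0.001, 0.08], "twist": [0, 0, -0.014]}

```text
t: 7.15
tool_pos: [0.5296, -0.2401, 0.1728]
ee_rot: [-0.068, 0.998, -0.001, 0.002]
wrist_force: [-0.3, 1.7, 6.0]
opening: 0.0146
finger_force: 58.3
```

>>> send_rows:
  deltas:
    - {"fingers": 0.01, "translation": [0, 0, 0], "twist": [0, 0, 0]}
    - {"fingers": 0.01, "translation": [0, 0, 0], "twist": [0, 0, 0]}
    - {"fingers": 0.01, "translation": [0, 0, 0], "twist": [0, 0, 0]}

```text
t: 7.52
tool_pos: [0.5296, -0.2401, 0.1728]
ee_rot: [-0.069, 0.998, -0.001, 0.002]
wrist_force: [-1.4, 1.6, 6.4]
opening: 0.0146
finger_force: 58.4
```

>>> send_rows:
  deltas:
    - {"fingers": 0.05, "translation": [0, 0, 0], "twist": [0, 0, 0]}
    - {"fingers": 0.05, "translation": [0, 0, 0], "twist": [0, 0, 0]}
    - {"fingers": 0.05, "translation": [0, 0, 0], "twist": [0, 0, 0]}
    - {"fingers": 0.05, "translation": [0, 0, -0.04], "twist": [0, 0, 0]}
    - {"fingers": 0.05, "translation": [0, 0, -0.08], "twist": [0, 0, 0]}
    - {"fingers": 0.05, "translation": [0.05, 0, -0.08], "twist": [0, 0, 0]}
    - {"fingers": 0.05, "translation": [0.1, 0, -0.08], "twist": [0, 0, 0]}
    - {"fingers": 0.05, "translation": [0.15, 0, -0.08], "twist": [0, 0, 0]}
    - {"fingers": 0.05, "translation": [0.15, 0, -0.08], "twist": [0, 0, 0]}

```text
t: 8.65
tool_pos: [0.3776, -0.2605, 0.2512]
ee_rot: [-0.068, 0.998, -0.0, 0.001]
wrist_force: [-0.4, -1.1, 0.3]
opening: 0.0499
finger_force: 0.0
```

Run:
```python
from h import *
im=np.mean([arm.read_camera('top') for _ in range(4)],0); sd=np.mean([arm.read_camera('side') for _ in range(4)],0)
for v in(232,233): print(v,(im[v,400:414,0]-im[v,400:414,1]).round().astype(int))
for v in(240,): print(v,im[v,398:416,1].round().astype(int))
t=cv2.resize(im[200:250,385:435,::-1].astype('uint8'),(400,400),interpolation=2)
a=cv2.resize(sd[110:160,285:335,::-1].astype('uint8'),(400,400),interpolation=2)
cv2.imwrite('pics/ts5.png',np.hstack([t,a]))
```

```text
232 [ -4  -5  -5  -5 -14  39 116 134 142  67   1  -4  -1   0]
233 [ -2  -2  -1  -2  -8  36 100 115 116  52   2  -4  -2  -2]
240 [ 78  80  72 101 152 158 168 180 178 176 173 171 171 177 118  66  75  76]
```

View pics/ts5.png

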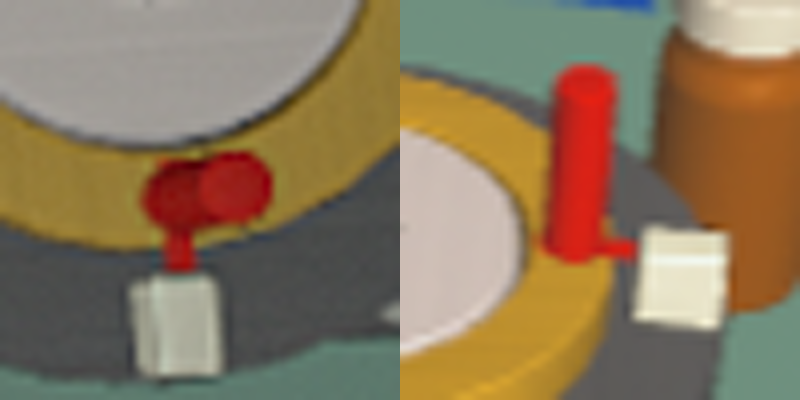

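The left half shows the pointer strip at (180,250) aimed at the mark's top face, and the right half shows it at (620,249) meeting the block in the middle. Both views now agree to within about 0.5°, so I hand in.

```bash
python3 -c "
from plant import arm
print(arm.hand_in())"
```

```text
the job is handed in; nothing more can be done
None
```

The tumbler collar is turned clockwise so its red peg lines up with the white locked mark, to within about 0.5° in both camera views. The first turn stopped about 0.8° past the mark, so I nudged it back before letting go. The gripper is clear, the pewter pot was never touched, and the job is handed in at about 10 s of the 32 s limit; no verdict was shown.

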